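# Hold the spindle lock of a stone cutter down with the lock pin

### The arm

A 6-joint arm with a two-finger parallel gripper is mounted at the origin on the work surface. World frame = base frame: x ahead of the robot, y to its left, z up, the work surface at z = 0. Lengths are in m, angles in rad, forces in N, time in s.
With the tool pointing down it reaches from about 0.25 to 0.725 m from the base axis. Payload 4 kg.
Tool frame: the origin (TCP) lies on the centre line of the jaws, within the pads' length; the fingertips stand 22 mm ahead of it and the grasp point (between the pads) lies 3 mm ahead of it; z points along the fingers, y is the line along which they close (so a half turn about z gives the same grasp; the last joint's range is limited). The gripper opens to 85 mm and grips with 20 to 120 N. Pads are 22 mm wide; open, the fingers measure 114 mm over their backs; the gripper's body (76 mm by 85 mm) begins 54 mm behind the grasp point. The pads swing forward as they close: fully open they stand 13 mm farther back than shut.
Start: joints at [-1.115, 0.241, 0.005, 1.335, 0, 1.571], TCP at [0.22, -0.449, 0.253] pointing down, gripper open.
Joint ranges: [-2.72, 2.72], [-1.05, 1.87], [-1.09, 1.28], [-1.99, 2.15], [-1.42, 1.44], [-3.14, 3.14]. Speed limits (rad/s): [2.79, 2.79, 3.14, 3.14, 3.14, 3.14].

### API

Orientations are given as a unit quaternion [x, y, z, w].
In Python, from workcell import bot gives the robot as it stands.
- The arm moves only by the shell command python3 -m inch 'ROWS'. ROWS is JSON, one flat list of numbers, 7 for each row, row after row: the shift along the world's x, y, z in mm, then the turn, a rotation vector about the world's x, y, z in rad, then the opening in per cent of the stroke, from 0 (shut) to 100 (fully open). A call has 1 to 8 rows; each row is the pose to reach, as a shift and turn from the pose commanded when the call began; what a row does not reach only later rows make up. A row lasts 1/12 s, in which the tool goes at most 41.7 mm and 7.16 degrees, less where a joint would pass 70% of its speed; a pose out of reach is approached as far as the arm can. A call with a gripper value outside its range is refused whole. The fingers move at their own pace and stop on an object; the grip force is fixed at half the most. Time passes only in rows, so rows that repeat a pose let the fingers close. It gives the time, the measured TCP pose, the force, the opening and the grip force at its end, in the units of the state.
- bot.get_obs(): the state, without advancing time (a new reading comes with each control period).
- bot.camera(name): name is "scene" or "side" or "wrist"; returns the picture (384x512x3 uint8, blue, green, red); there is no depth.
- bot.camera_info(name): a dict with "intrinsics" (3x3 intrinsics, pixels), "camera_from_world" (4x4, takes a point from world to camera coordinates); the wrist camera has in their place "hand_eye" (4x4, takes a point from camera to tool coordinates, whose origin is the TCP and whose axes are the flange's). Camera axes: x right, y down, z forward; pixel columns grow to the right and rows downward; lengths in m; the calibration is good to about 2 mm. The wrist camera is an equidistant fisheye: a pixel r from the principal point sees the ray r / f radians off the axis. A picture is of the moment at which its call begins: read the wrist's pose just before it. camera_info takes no time and is no camera call.
- bot.job_done(): hands the job in; it is judged then, once.
Trained networks look in the newest picture that a camera, given by its name, has taken for a name from the list of things; names that differ only in an ending like _2 or _b are one class to them, and where a whole thing is asked for, a point or a joint stands for the part that bears it (a point fixed in the world has none). Each returns a list of dicts, best first, with "confidence" (0 to 1); they miss things now and then, are a little off and sometimes report something else, mostly with a low value. They report only what shows in the picture. A call takes as long as a camera call. They do not tell look-alikes from the thing itself.
- bot.silhouettes(camera, target): "mask" (384x512 bool, what is visible of it) and "uv" ([column, row] in pixels, amid what is visible of it).
- bot.spot_point(camera, target): "uv" ([column, row] in pixels: a listed point, or the origin of a listed thing).
The state is a dict: "clock": time; "joint_pos": joint angles; "joint_vel": joint speeds; "tau": joint torques, N m; "eef_pos": TCP position; "tool_rot": TCP orientation; "ft_force": force on the tool from outside, world axes, zero at the start; "ft_torque": the same for the moment, N m; "grip_width": finger opening in m; "grasp_force": force on a finger pad.
Only numpy, scipy, OpenCV 4.12 (cv2) and the standard library are available. Lean on these libraries where they do the work, as an engineer would, in place of code of your own. Each camera call takes 0.05 s, during which the arm holds its last target. There are 200 camera calls.

### The job

The stone cutter on the bench is having its blade changed: take the lock pin (the tool with the square handle) out of the drilled stone block, put its steel end down through the hole in the guard plate on top of the cutter, and push the spring-loaded spindle-lock plunger under it fully down without forcing it. Keep the pin upright in your grip and the plunger pressed to the bottom, and finish while still holding it there; leave the other things on the bench where they are.

Things in the scene. Friction and masses are not known exactly. Their poses are not given: they have to be found in the camera images.
- pin_grip (a point): Lock pin, loose, about 90 g, upright in one hole of the stone block: the tool whose wooden handle is square seen from above, 24 x 24 mm, 56 mm tall, sides parallel to this point's x and y. Below it is a round steel shank, 12 mm in diameter, 65 mm long. This point is the handle's centre, 28 mm below its top and 93 mm above the shank's tip; z up the pin.
- pin_tip (a point): Tip of the lock pin's shank: centre of its flat lower end, which has a 3 mm high chamfer. At the start it is down in the stone block, 35 mm below the block's top. z points up the pin.
- scriber_head (a point): Another hand tool, loose, standing in the other hole of the stone block, with the same shank but a round turned wooden head 34 mm across and 40 mm tall. Not wanted: leave it. This point is the centre of the head at its half height.
- rack: Drilled stone offcut, white marble, fixed, 60 mm (its x) by 150 mm (its y) and 45 mm tall. Two upright holes, 17 mm wide and 35 mm deep, at 45 mm either side of its middle along its y; the lock pin stands in one (either one), the round-headed tool in the other. Origin at the centre of its underside.
- guard_hole (a point): Hole in the guard plate on top of the stone cutter. The plate is steel, level, 60 mm (x) by 70 mm (y), 6 mm thick, on two legs at its y ends, open at its x ends. The hole is upright, 16 mm wide with a 1.5 mm chamfer. This point is the centre of the hole at the plate's upper face, 131 mm above the bench; z up.
- cutter: Stone cutter, fixed: aluminium gear head 92 x 80 mm, its top 90 mm above the bench, with a flat 180 mm blade beneath it and a green motor, 72 mm thick, lying towards its +x on wooden blocks and reaching 285 mm from the origin; the motor's top is 104 mm above the bench. Origin on the bench straight below the guard hole; z up.
- plunger_top (a point): Centre of the top of the spindle-lock plunger, a brass stud 24 mm across straight below the guard hole. At rest its top is 25 mm below the guard plate's upper face; pressed fully down it is 35 mm below. It moves with the plunger.
- plunger (a joint): Travel of the plunger: 0 at rest (up), 0.010 m fully down on its stop. A spring pushes it back up, with 4 N at rest and 10 N fully down.
- tin_mid (a point): Closed tin, 80 mm across and 100 mm tall, loose; leave it. This point is its centre.
- tile_mid (a point): Marble sample tile, 90 x 90 x 20 mm, loose, lying flat; leave it. This point is its centre.
- hammer_grip (a point): Hammer lying on the bench, loose; leave it. This point is on its handle; x points to its head.
There are look-alikes about, which are no part of the job. Leave any brown look-alike of the rack alone. Leave any blue look-alike of the part that bears pin_grip alone.

How it is judged:
On the way, in this order (a step that is already met when the one before it is completed fails the run):
1. the lock pin is drawn clear of the stone block (z of pin_tip in the frame of rack above 0.055 m), for 0.1 s.
2. the pin's tip is through the hole in the guard plate (horizontal distance between pin_tip and guard_hole below 0.006 m and z of pin_tip in the frame of guard_hole below -0.01 m and angle between pin_tip's own z axis and vertical below 0.15 rad), for 0.1 s.
3. the plunger is pressed down by the pin in the gripper (all of step 2 and value of joint plunger above 0.0075 m and contact force between lock_pin and plunger_c0 above 3 N and contact force between the fingers and lock_pin above 2 N), for 0.3 s.
At the end, for the whole second after the job is handed in: The plunger is held at least 7.5 mm of its 10 mm down by the pin (more than 3 N between them), the pin stands through the guard hole (tip at least 10 mm below the plate's upper face and within 6 mm of the hole's axis, leaning less than 0.15 rad), the fingers grip it and all is still (all of step 3 and velocity of joint plunger between -0.01 and 0.01 m/s and linear speed of lock_pin below 0.02 m/s); the arm keeps its last pose, push and grip.
It fails at once if the plunger is forced (more than 60 N from the pin) (contact force between lock_pin and plunger_c0 above 60 N).
It fails at once if the round-headed tool is moved more than 30 mm (distance of scriber_head from where it was at the start of the episode above 0.03 m).
It fails at once if the tin is moved more than 30 mm (distance of tin_mid from where it was at the start of the episode above 0.03 m).
It fails at once if the tile is moved more than 30 mm (distance of tile_mid from where it was at the start of the episode above 0.03 m).
It fails at once if the hammer is moved more than 30 mm (distance of hammer_grip from where it was at the start of the episode above 0.03 m).
It also fails if it takes over 42 s, if anything falls off the work surface, if the arm or the gripper's body presses on something with over 40 N, if the wrist force passes 120 N, or if a joint passes its speed limit or range.

## Working session

There is one attempt and no reset: what is moved stays moved. The work goes in short steps, Python scripts to look and compute and a shell command to move; the robot and the scene stay as the last step left them, time stands still between calls to the robot, and variables do not carry over. Pictures are saved under pics/ and viewed, at most 10 in all, crops included, and the job is handed in when it is done.

```bash
mkdir -p pics; ls; python3 - <<'E'
from workcell import bot
import cv2,numpy as np
o=bot.get_obs();print(o)
a=bot.camera("scene");b=bot.camera("side")
cv2.imwrite("pics/a.png",a);cv2.imwrite("pics/b.png",b)
for c in("scene","side"):
  i=bot.camera_info(c);print(c,np.array(i["intrinsics"]).tolist(),np.round(i["camera_from_world"],4).tolist())
  for t in("pin_grip","rack","guard_hole","scriber_head","cutter","tin_mid","tile_mid","hammer_grip"):
    print(t,[(np.round(d["uv"]).tolist(),round(d["confidence"],2)) for d in bot.spot_point(c,t)])
print(bot.camera_info("wrist"))
E
```

```text
pics
{'clock': 0.0, 'joint_pos': array([-1.11498303e+00,  2.41393642e-01,  3.70537604e-03,  1.33518178e+00,
        2.37466677e-05,  1.57083581e+00]), 'joint_vel': array([-7.95388279e-04,  9.59297660e-04,  1.12180085e-03, -4.64359839e-04,
        2.39992903e-05, -3.06990498e-04]), 'tau': array([ 3.40976885e-04, -3.72317219e+01,  2.52408922e+01,  1.71265175e-02,
       -4.46744252e-05, -1.00383804e-05]), 'eef_pos': array([ 0.21984332, -0.44842033,  0.25241536]), 'tool_rot': array([ 9.74145437e-01,  2.25919436e-01, -2.22720037e-04, -1.01272421e-03]), 'ft_force': array([-0.1768873 ,  0.20475565, -0.11416533]), 'ft_torque': array([ 0.04115237,  0.03951733, -0.01951097]), 'grasp_force': 0.0, 'grip_width': 0.08527524869075576}
scene [[367.35260987825836, 0.0, 256.7908872698819], [0.0, 367.35260987825836, 190.94000502331247], [0.0, 0.0, 1.0]] [[0.6706, 0.7418, 0.0027, -0.366], [0.6353, -0.5723, -0.5185, -0.2706], [-0.3831, 0.3494, -0.8551, 1.4173], [0.0, 0.0, 0.0, 1.0]]
pin_grip [([160.0, 245.0], 0.7), ([124.0, 236.0], 0.57)]
rack [([150.0, 206.0], 0.96), ([202.0, 293.0], 0.71), ([179.0, 24
[... 757 characters left out ...]
[([284.0, 298.0], 0.69), ([249.0, 210.0], 0.62)]
tin_mid [([331.0, 225.0], 0.81)]
tile_mid [([338.0, 360.0], 0.65), ([291.0, 282.0], 0.31)]
hammer_grip [([282.0, 298.0], 0.17)]
{'intrinsics': array([[297.31863964,   0.        , 255.67213617],
       [  0.        , 297.31863964, 192.9659554 ],
       [  0.        ,   0.        ,   1.        ]]), 'hand_eye': array([[-1.97449411e-04, -9.57967722e-01, -2.86875938e-01,
         7.39501361e-02],
       [ 9.99999731e-01,  1.34050507e-05, -7.33038000e-04,
         4.85485199e-04],
       [ 7.06072330e-04, -2.86876006e-01,  9.57967462e-01,
        -1.19577697e-01],
       [ 0.00000000e+00,  0.00000000e+00,  0.00000000e+00,
         1.00000000e+00]])}
```

View pics/a.png

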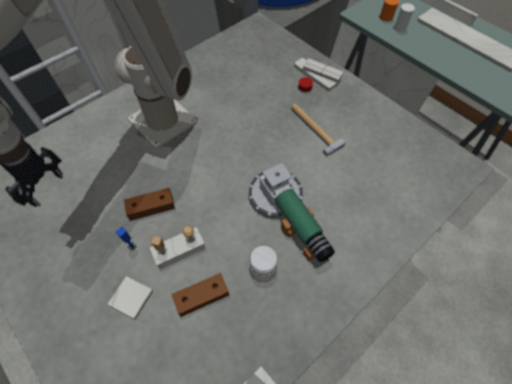

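View pics/b.png

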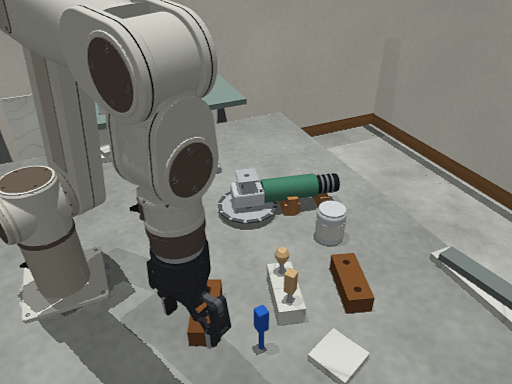

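The white rack is at (178,248) in scene. The square pin is at scene (158,243) / side (291,280), and the scriber is at (188,232) / (282,255). Guard plate: (279,175) / (244,175). The blue and brown decoys are clearly separate.

```bash
cat > h.py <<'E'
from workcell import bot
import numpy as np,cv2
from scipy.spatial.transform import Rotation as R
def P(c):
    i=bot.camera_info(c);return np.array(i["intrinsics"])@np.array(i["camera_from_world"])[:3]
def tri(a,b):
    X=cv2.triangulatePoints(P("scene"),P("side"),np.array(a,float).reshape(2,1),np.array(b,float).reshape(2,1)).ravel();return X[:3]/X[3]
def plane(c,uv,z):
    M=P(c);H=M[:,[0,1,3]].copy();H[:,2]+=M[:,2]*z
    X=np.linalg.solve(H,[*uv,1]);return X[:2]/X[2]
def wplane(uv,z,o):
    i=bot.camera_info("wrist");K=i["intrinsics"];E=i["hand_eye"]
    d=(np.array(uv)-K[:2,2])/K[0,0];r=np.hypot(*d);v=np.array([*(d/r*np.sin(r)),np.cos(r)])
    Q=R.from_quat(o["tool_rot"]);v=Q.apply(E[:3,:3]@v);p=o["eef_pos"]+Q.apply(E[:3,3])
    return (p+v*(z-p[2])/v[2])[:2]
E
python3 - <<'E'
from h import *
np.set_printoptions(precision=4,suppress=True)
print("pin",tri((160,245),(292,280)),"z.103",plane("scene",(160,245),.103),plane("side",(292,280),.103))
print("scr",tri((190,232),(282,257)))
print("hole",tri((279,175),(242,175)),plane("scene",(279,175),.131),plane("side",(242,175),.131))
for c in("scene","side"):
  bot.camera(c)
  for t in("rack","guard_hole","pin_grip","tin_mid","cutter"):
    for d in bot.silhouettes(c,t):
      r=cv2.minAreaRect(np.argwhere(d["mask"])[:,::-1].astype(np.float32))
      print(c,t,np.round(d["uv"]),round(d["confidence"],2),d["mask"].sum(),np.round(cv2.boxPoints(r)).tolist())
E
```

```text
pin [ 0.4734 -0.3055  0.1001] z.103 [ 0.4752 -0.3061] [ 0.4718 -0.3076]
scr [ 0.4927 -0.2171  0.0862]
hole [0.5297 0.1085 0.1178] [0.5416 0.0955] [0.5203 0.097 ]
scene rack [198. 292.] 0.87 1350 [[170.0, 293.0], [220.0, 272.0], [230.0, 295.0], [179.0, 317.0]]
scene rack [150. 204.] 0.86 1107 [[121.0, 199.0], [169.0, 186.0], [175.0, 208.0], [127.0, 222.0]]
scene rack [177. 248.] 0.62 1084 [[148.0, 247.0], [196.0, 226.0], [206.0, 248.0], [158.0, 270.0]]
scene guard_hole [292. 206.] 0.79 3719 [[239.0, 191.0], [275.0, 156.0], [353.0, 234.0], [317.0, 269.0]]
scene pin_grip [157. 241.] 0.64 179 [[148.0, 242.0], [156.0, 234.0], [170.0, 247.0], [161.0, 255.0]]
scene pin_grip [126. 236.] 0.61 154 [[115.0, 232.0], [121.0, 226.0], [137.0, 242.0], [131.0, 248.0]]
scene tin_mid [264. 264.] 0.89 844 [[249.0, 246.0], [276.0, 246.0], [276.0, 281.0], [249.0, 281.0]]
scene cutter [289. 204.] 0.65 3685 [[240.0, 192.0], [275.0, 156.0], [352.0, 233.0], [317.0, 268.0]]
side rack [349. 283.] 0.95 1824 [[324.0, 258.0], [354.0, 246.0], [378.0, 308.0], [348.0, 319.0]]
side rack [198. 321.] 0.75 708 [[180.0, 342.0], [203.0, 274.0], [225.0, 282.0], [202.0, 349.0]]
side rack [281. 304.] 0.59 1345 [[263.0, 265.0], [294.0, 258.0], [308.0, 321.0], [278.0, 328.0]]
side rack [290. 282.] 0.33 349 [[281.0, 300.0], [285.0, 267.0], [298.0, 269.0], [294.0, 302.0]]
side guard_hole [267. 190.] 0.97 4358 [[217.0, 168.0], [339.0, 168.0], [339.0, 223.0], [217.0, 223.0]]
side pin_grip [288. 280.] 0.92 385 [[280.0, 301.0], [283.0, 267.0], [298.0, 269.0], [295.0, 303.0]]
side pin_grip [263. 325.] 0.7 476 [[253.0, 305.0], [268.0, 305.0], [268.0, 348.0], [253.0, 348.0]]
side tin_mid [332. 226.] 0.92 1126 [[313.0, 242.0], [319.0, 200.0], [347.0, 204.0], [341.0, 246.0]]
```

```bash
python3 -m inch '[36,20,0,0,0,0,100, 72,41,0,0,0,0,100, 108,61,0,0,0,0,100, 145,82,0,0,0,0,100, 181,102,0,0,0,0,100, 217,122,0,0,0,0,100, 253,143,0,0,0,0,100, 253,143,0,0,0,0,100]'; python3 - <<'E'
from h import *
np.set_printoptions(precision=4,suppress=True)
o=bot.get_obs();a=bot.camera("wrist");cv2.imwrite("pics/w1.png",cv2.resize(a,None,fx=1.5,fy=1.5))
print(o["eef_pos"],R.from_quat(o["tool_rot"]).as_matrix())
for t,z in(("pin_grip",.103),("scriber_head",.095),("rack",0)):
  for d in bot.spot_point("wrist",t): print(t,d["uv"],d["confidence"],wplane(d["uv"],z,o))
E
```

```text
clock: 2.17
eef_pos: [0.4789, -0.3018, 0.2527]
tool_rot: [0.973, 0.23, 0.002, -0.0]
ft_force: [-0.3, -0.8, -0.7]
grip_width: 0.0854
grasp_force: 0.0
[ 0.4789 -0.3018  0.2527] [[ 0.8942  0.4476  0.0031]
 [ 0.4476 -0.8942  0.0016]
 [ 0.0035 -0.0001 -1.    ]]
pin_grip [257.0, 199.6] 0.76 [ 0.4682 -0.3089]
pin_grip [266.0, 290.0] 0.69 [ 0.38   -0.3642]
scriber_head [187.8, 137.1] 0.88 [ 0.492  -0.2236]
rack [228.7, 154.3] 0.71 [ 0.4767 -0.2649]
rack [163.4, 259.5] 0.68 [ 0.2936 -0.2423]
rack [315.0, 56.6] 0.63 [ 0.6374 -0.3052]
```

View pics/w1.png

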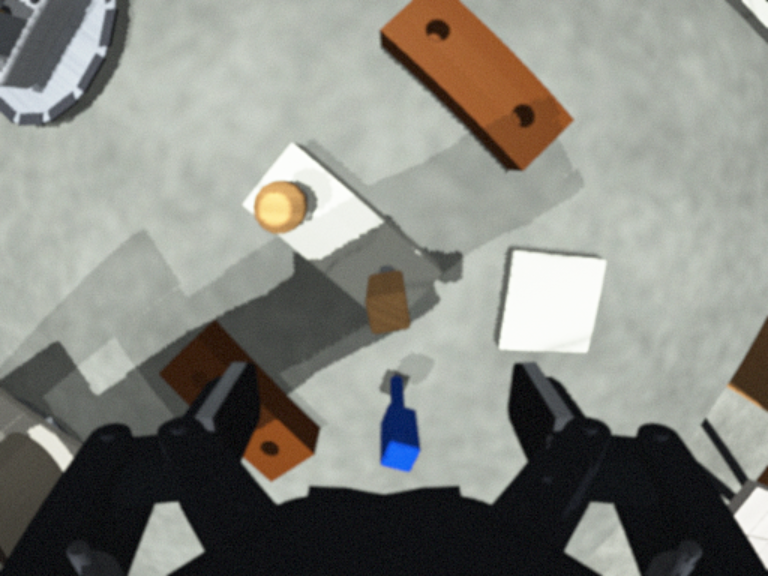

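The pin handle is at (258,200) px (full-res), on the right end of the white rack, with its top face near (261,212). The blue decoy stands on the near side at (266,290), clear of the fingers. I'll zoom in for the handle's yaw.

```bash
python3 - <<'E'
from h import *
a=cv2.imread("pics/w1.png")[250:350,340:440]
cv2.imwrite("pics/c1.png",cv2.convertScaleAbs(cv2.resize(a,None,fx=6,fy=6,interpolation=cv2.INTER_CUBIC),alpha=2))
E
```

```text
(no output)
```

View pics/c1.png

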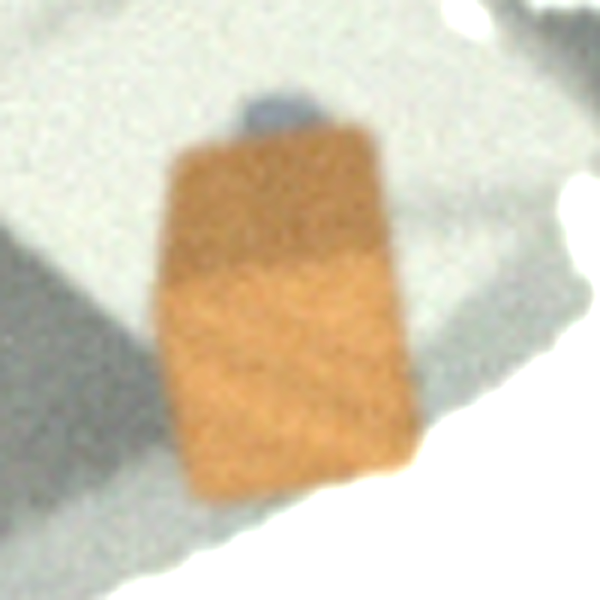

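```bash
python3 - <<'E'
from h import *
o=bot.get_obs();np.set_printoptions(precision=4,suppress=True)
c=[wplane(((340+x/6)/1.5-.17,(250+y/6)/1.5-.17),.131,o) for x,y in((160,283),(390,250),(418,460),(195,500))]
c=np.array(c);print(c,c.mean(0))
for i in range(4):
  e=c[(i+1)%4]-c[i];print(np.hypot(*e),np.degrees(np.arctan2(e[1],e[0])))
q=R.from_quat(o["tool_rot"]).apply([0,1,0]);print("tool y",np.degrees(np.arctan2(q[1],q[0])),o["eef_pos"])
E
```

```text
[[ 0.4657 -0.2989]
 [ 0.4782 -0.317 ]
 [ 0.4604 -0.3291]
 [ 0.4471 -0.3115]] [ 0.4628 -0.3141]
0.022005800554270233 -55.33946813861247
0.02151587586522989 -145.78403604537158
0.02206338807345848 127.02627084032662
0.02242690880935945 34.13493901082554
tool y -63.897280637590434 [ 0.4725 -0.3061  0.2531]
```

```bash
python3 -m inch '[-1,-1,-25,0,0,0.08,100, -2,-2,-45,0,0,0.15,100, -2,-2,-45,0,0,0.15,100, -2,-2,-45,0,0,0.15,100, -2,-2,-45,0,0,0.15,100,-2,-2,-45,0,0,0.15,100]'; python3 - <<'E'
from h import *
np.set_printoptions(precision=4,suppress=True)
o=bot.get_obs();a=bot.camera("wrist")
for d in bot.spot_point("wrist","pin_grip"): print(d["uv"],d["confidence"],wplane(d["uv"],.103,o))
m=bot.silhouettes("wrist","pin_grip");print([(d["uv"],d["mask"].sum()) for d in m])
q=R.from_quat(o["tool_rot"]).apply([0,1,0]);print("tool y",np.degrees(np.arctan2(q[1],q[0])),o["eef_pos"],bot.get_obs()["eef_pos"])
u,v=np.round(bot.silhouettes("wrist","pin_grip")[0]["uv"]).astype(int);print(u,v)
cv2.imwrite("pics/c2.png",cv2.convertScaleAbs(cv2.resize(a[v-45:v+45,u-50:u+50],None,fx=6,fy=6,interpolation=cv2.INTER_CUBIC),alpha=2))
E
```

```text
clock: 2.87
eef_pos: [0.4714, -0.309, 0.2101]
tool_rot: [0.955, 0.297, 0.001, 0.001]
ft_force: [-0.1, 0.4, 0.3]
grip_width: 0.0856
grasp_force: 0.0
[249.1, 304.6] 0.89 [ 0.3825 -0.3636]
[255.1, 204.9] 0.64 [ 0.4683 -0.3114]
[([251.4, 302.5], np.int64(1464))]
tool y -55.41537402186695 [ 0.4714 -0.309   0.2101] [ 0.4716 -0.3085  0.2096]
251 302
```

View pics/c2.png

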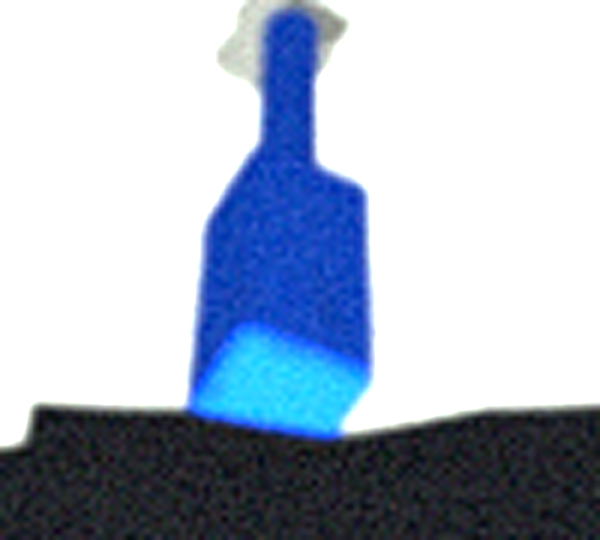

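That crop caught the blue decoy; I'll re-crop around (255,210).

```bash
python3 - <<'E'
from h import *
o=bot.get_obs();print(o["eef_pos"])
a=bot.camera("wrist");u,v=255,210
cv2.imwrite("pics/c3.png",cv2.convertScaleAbs(cv2.resize(a[v-45:v+45,u-50:u+50],None,fx=6,fy=6,interpolation=cv2.INTER_CUBIC),alpha=2))
E
```

```text
[ 0.47148158 -0.30827631  0.20932209]
```

View pics/c3.png

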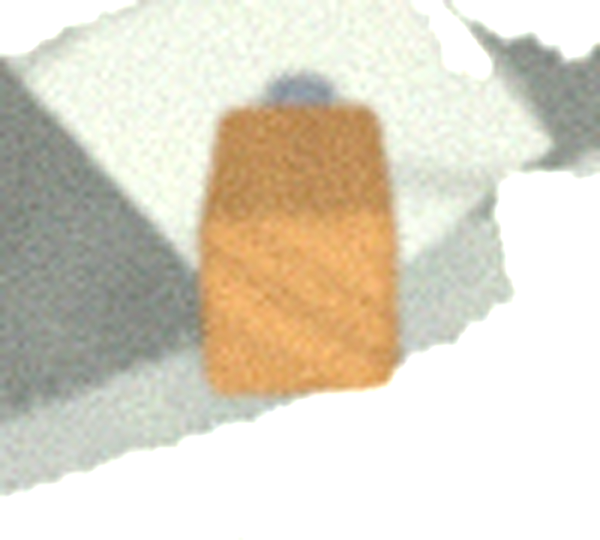

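```bash
python3 - <<'E'
from h import *
o=bot.get_obs();np.set_printoptions(precision=4,suppress=True)
c=np.array([wplane((205+x/6-.4,165+y/6-.4),.131,o) for x,y in((203,220),(393,215),(397,383),(210,390))])
print(c.mean(0),o["eef_pos"],R.from_quat(o["tool_rot"]).as_matrix())
for i in range(4):
  e=c[(i+1)%4]-c[i];print(np.hypot(*e),np.degrees(np.arctan2(e[1],e[0])))
E
```

```text
[ 0.4699 -0.3091] [ 0.4714 -0.3081  0.209 ] [[ 0.8222  0.5692  0.0011]
 [ 0.5692 -0.8222 -0.0007]
 [ 0.0005  0.0012 -1.    ]]
0.02218342215610658 -53.732285747229874
0.021351849149013682 -143.09305337061298
0.02259364017712683 127.02590422461319
0.021650158884612424 35.81774012907766
```

```bash
python3 -m inch '[-1.5,-1,-35,0,0,0.03,100, -1.5,-1,-70,0,0,0.03,100, -1.5,-1,-102,0,0,0.03,100, -1.5,-1,-102,0,0,0.03,100, -1.5,-1,-102,0,0,0.03,100, -1.5,-1,-102,0,0,0.03,0, -1.5,-1,-102,0,0,0.03,0, -1.5,-1,-102,0,0,0.03,0]'; python3 -m inch '[0,0,0,0,0,0,0, 0,0,0,0,0,0,0, 0,0,0,0,0,0,0, 0,0,0,0,0,0,0, 0,0,0,0,0,0,0, 0,0,0,0,0,0,0]'
```

```text
clock: 3.78
eef_pos: [0.4712, -0.3099, 0.1089]
tool_rot: [0.95, 0.313, 0.001, 0.002]
ft_force: [0.5, -0.5, -0.5]
grip_width: 0.0513
grasp_force: 0.0
clock: 4.28
eef_pos: [0.47, -0.3091, 0.1076]
tool_rot: [0.95, 0.313, 0.001, 0.001]
ft_force: [-1.1, 1.0, 6.0]
grip_width: 0.0234
grasp_force: 58.4
```

```bash
python3 -m inch '[0,0,15,0,0,0,0, 0,0,40,0,0,0,0, 0,0,75,0,0,0,0, 0,0,110,0,0,0,0, 0,0,150,0,0,0,0, 0,0,150,0,0,0,0, 0,0,150,0,0,0,0]'; python3 - <<'E'
from h import *
np.set_printoptions(precision=4,suppress=True)
bot.camera("scene");bot.camera("side");o=bot.get_obs();bot.camera("wrist")
for c in("scene","side","wrist"):
  for t in("guard_hole","plunger_top","cutter"):
    for d in bot.spot_point(c,t):
      f=lambda z:wplane(d["uv"],z,o) if c=="wrist" else plane(c,d["uv"],z)
      print(c,t,d["uv"],round(d["confidence"],2),f({"guard_hole":.131,"plunger_top":.106,"cutter":0}[t]))
E
```

```text
clock: 4.87
eef_pos: [0.4709, -0.3099, 0.2594]
tool_rot: [0.95, 0.313, 0.002, 0.003]
ft_force: [-0.9, -0.3, -2.1]
grip_width: 0.0237
grasp_force: 59.6
scene guard_hole [278.2, 174.6] 0.72 [0.5389 0.0947]
scene plunger_top [188.8, 233.4] 0.49 [ 0.5023 -0.2245]
scene cutter [274.6, 196.2] 0.79 [0.5355 0.0906]
side guard_hole [245.1, 174.3] 0.78 [0.53   0.0968]
side cutter [250.2, 210.1] 0.62 [0.5425 0.0926]
wrist guard_hole [195.1, 113.7] 0.59 [ 0.495 -0.228]
```

```bash
python3 -m inch '[1,30,0,0,0,0,0, 3,65,0,0,0,0,0, 5,102,0,0,0,0,0, 6,139,0,0,0,0,0, 8,176,0,0,0,0,0, 9,213,0,0,0,0,0, 11,250,0,0,0,0,0, 12,280,0,0,0,0,0]'; python3 -m inch '[1,30,0,0,0,0,0, 3,60,0,0,0,0,0, 4,80,0,0,0,0,0, 4,90,0,0,0,0,0, 4,90,0,0,0,0,0, 4,90,0,0,0,0,0, 4,90,0,0,0,0,0]'; python3 - <<'E'
from h import *
np.set_printoptions(precision=4,suppress=True)
o=bot.get_obs();a=bot.camera("wrist");print(o["eef_pos"],R.from_quat(o["tool_rot"]).as_matrix())
cv2.imwrite("pics/w2.png",cv2.resize(a,None,fx=1.5,fy=1.5))
for t,z in(("guard_hole",.131),("plunger_top",.106),("pin_tip",.162)):
    for d in bot.spot_point("wrist",t): print(t,d["uv"],round(d["confidence"],2),wplane(d["uv"],z,o))
E
```

```text
clock: 6.13
eef_pos: [0.4814, -0.0266, 0.2566]
tool_rot: [0.95, 0.313, 0.0, -0.0]
ft_force: [1.7, -0.6, -1.0]
grip_width: 0.0238
grasp_force: 59.6
clock: 6.72
eef_pos: [0.4856, 0.06, 0.2563]
tool_rot: [0.95, 0.312, -0.0, 0.0]
ft_force: [0.2, 0.4, -1.0]
grip_width: 0.0234
grasp_force: 59.6
[0.4856 0.06   0.2563] [[ 0.8053  0.5929 -0.0001]
 [ 0.5929 -0.8053 -0.0007]
 [-0.0005  0.0005 -1.    ]]
guard_hole [261.5, 126.2] 0.71 [0.535  0.0898]
plunger_top [259.7, 123.4] 0.76 [0.5351 0.0913]
pin_tip [255.9, 204.4] 0.97 [0.4866 0.0599]
pin_tip [260.8, 123.8] 0.65 [0.5375 0.093 ]
```

View pics/w2.png

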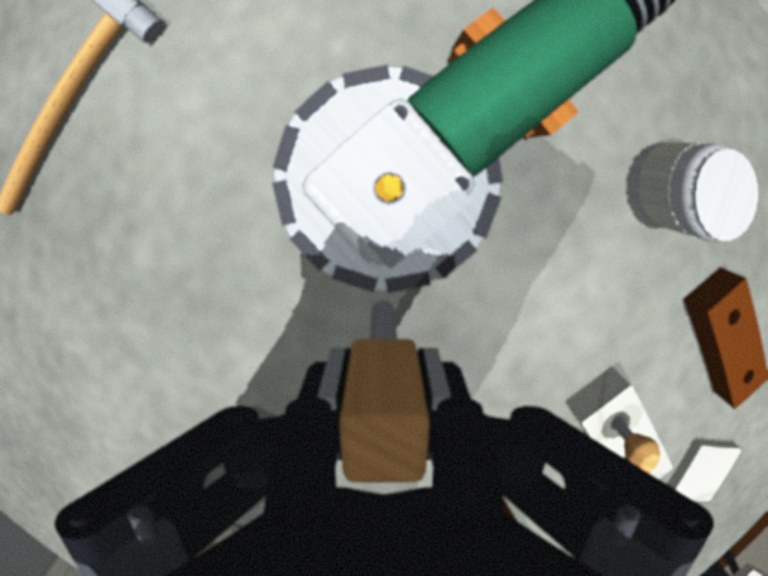

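The hole, with brass visible through it, is at about (389,187) in the 1.5x view, i.e. (259.2,124.6) px. The pin is upright and its tip is near (255.9,204.4).

```bash
python3 - <<'E'
from h import *
np.set_printoptions(precision=4,suppress=True)
o=bot.get_obs();a=bot.camera("wrist");print(o["eef_pos"])
c=a[108:142,242:277].astype(int)
m=((c[...,2]-c[...,0]>40)|(c.sum(2)<350)).astype(np.uint8)
n,l,s,ce=cv2.connectedComponentsWithStats(m)
for k in range(1,n):
  if s[k,4]>30: u=ce[k]+[242,108];print(s[k],u,wplane(u,.131,o))
print(wplane((259.2,124.6),.131,o))
for d in bot.spot_point("wrist","guard_hole")+bot.spot_point("wrist","pin_tip"): print(d["uv"],wplane(d["uv"],.131,o),wplane(d["uv"],.16,o))
E
```

```text
[0.4856 0.0599 0.2563]
[  8   8  19  18 273] [258.7912 124.674 ] [0.5348 0.0923]
[0.5351 0.0921]
[261.3, 121.9] [0.5379 0.092 ] [0.5388 0.0934]
[254.1, 204.3] [0.4772 0.0549] [0.4853 0.0606]
[407.0, 283.3] [ 0.5012 -0.1338] [ 0.5064 -0.1057]
```

```bash
python3 -m inch '[25,16,0,0,0,0,0, 49,32,0,0,0,0,0, 49,32,0,0,0,0,0, 49,32,-10,0,0,0,0, 49,32,-20,0,0,0,0, 49,32,-20,0,0,0,0,49,32,-20,0,0,0,0]'; python3 - <<'E'
from h import *
np.set_printoptions(precision=4,suppress=True)
o=bot.get_obs();a=bot.camera("wrist");print(o["eef_pos"])
cv2.imwrite("pics/c4.png",cv2.resize(a[150:270,180:340],None,fx=5,fy=5,interpolation=cv2.INTER_CUBIC))
for d in bot.spot_point("wrist","guard_hole")+bot.spot_point("wrist","pin_tip"): print(d["uv"],d["confidence"],wplane(d["uv"],.131,o),wplane(d["uv"],.14,o))
E
```

```text
clock: 7.65
eef_pos: [0.5331, 0.0924, 0.235]
tool_rot: [0.95, 0.312, -0.002, -0.0]
ft_force: [-0.3, -0.1, -1.1]
grip_width: 0.0233
grasp_force: 59.6
[0.5331 0.0924 0.235 ]
[258.9, 195.6] 0.72 [0.5383 0.0927] [0.5405 0.0945]
[464.1, 340.3] 0.74 [ 0.5383 -0.2468] [ 0.5406 -0.2314]
[256.3, 206.6] 0.65 [0.5297 0.0889] [0.5323 0.0908]
```

View pics/c4.png

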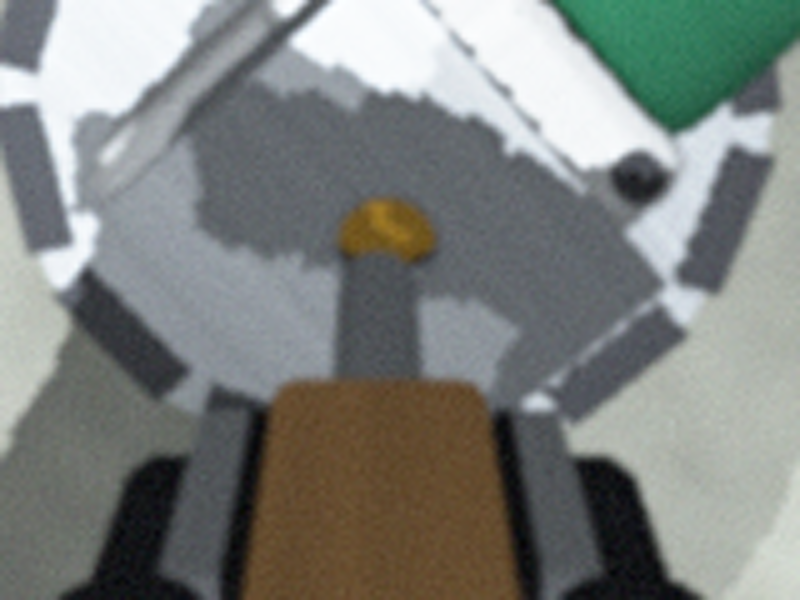

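Brass is visible past the shank: the hole spans x 340–437 with its top edge at y≈198, and the shank is centred at x≈380 with its far tip edge at y≈255. I'll compute the offset.

```bash
python3 - <<'E'
from h import *
np.set_printoptions(precision=4,suppress=True)
o=bot.get_obs();g=lambda x,y,z:wplane((180+x/5-.4,150+y/5-.4),z,o)
ax=R.from_quat(o["tool_rot"]).apply([1,0,0])[:2]
far=g(388,198,.131);tip=g(380,256,.1385)
print("hole",far-.008*ax,"lat",g(340,240,.131),g(437,240,.131),g(388.5,240,.131));print("tip",tip-.005*ax,o["eef_pos"],ax)
E
```

```text
hole [0.5366 0.0923] lat [0.533 0.099] [0.5421 0.0866] [0.5375 0.0928]
tip [0.5325 0.0908] [0.5344 0.0927 0.2368] [0.8049 0.5935]
```

```bash
python3 -m inch '[2.5,0.7,0,0,0,0,0, 2.5,0.7,-3,0,0,0,0, 2.5,0.7,-6,0,0,0,0, 2.5,0.7,-9,0,0,0,0, 2.5,0.7,-12,0,0,0,0,2.5,0.7,-12,0,0,0,0]'
```

```text
clock: 8.3
eef_pos: [0.5366, 0.0937, 0.2233]
tool_rot: [0.95, 0.313, -0.001, -0.0]
ft_force: [0.0, -0.1, -1.5]
grip_width: 0.0231
grasp_force: 59.6
```

No contact with the tip about 5 mm below the plate face, so it is in the hole.

```bash
python3 -m inch '[0,0,-4,0,0,0,0, 0,0,-8,0,0,0,0, 0,0,-12,0,0,0,0, 0,0,-16,0,0,0,0, 0,0,-16,0,0,0,0,0,0,-16,0,0,0,0]';  python3 -m inch '[0,0,-2,0,0,0,0, 0,0,-4,0,0,0,0, 0,0,-6,0,0,0,0, 0,0,-8,0,0,0,0, 0,0,-8,0,0,0,0,0,0,-8,0,0,0,0]'
```

```text
clock: 8.8
eef_pos: [0.5368, 0.0937, 0.2078]
tool_rot: [0.95, 0.313, -0.0, -0.0]
ft_force: [-0.4, 0.2, -1.0]
grip_width: 0.0233
grasp_force: 59.6
clock: 9.3
eef_pos: [0.5374, 0.0938, 0.201]
tool_rot: [0.95, 0.313, 0.001, 0.0]
ft_force: [-0.9, 0.8, 3.6]
grip_width: 0.0234
grasp_force: 60.2
```

```bash
python3 -m inch '[0,0,-2,0,0,0,0, 0,0,-4,0,0,0,0, 0,0,-5,0,0,0,0, 0,0,-6,0,0,0,0, 0,0,-6,0,0,0,0,0,0,-6,0,0,0,0]';  python3 -m inch '[0,0,-1,0,0,0,0, 0,0,-1,0,0,0,0,0,0,-1,0,0,0,0]'; python3 -m inch '[0,0,-0.7,0,0,0,0, 0,0,-0.7,0,0,0,0,0,0,-0.7,0,0,0,0]'
```

```text
clock: 9.8
eef_pos: [0.5374, 0.0938, 0.1955]
tool_rot: [0.95, 0.313, 0.001, 0.0]
ft_force: [-1.6, -0.5, 7.9]
grip_width: 0.0233
grasp_force: 60.5
clock: 10.05
eef_pos: [0.5374, 0.0938, 0.1946]
tool_rot: [0.95, 0.313, 0.001, 0.0]
ft_force: [-1.6, 0.5, 7.9]
grip_width: 0.023
grasp_force: 60.7
clock: 10.3
eef_pos: [0.5374, 0.0939, 0.194]
tool_rot: [0.95, 0.313, 0.001, 0.0]
ft_force: [-2.6, 0.1, 8.2]
grip_width: 0.0232
grasp_force: 60.7
```

```bash
for i in 1 2; do python3 -m inch '[0,0,-0.6,0,0,0,0, 0,0,-0.6,0,0,0,0,0,0,-0.6,0,0,0,0]'|grep -E "eef|ft_f"; done
```

```text
eef_pos: [0.5374, 0.0938, 0.1936]
ft_force: [-1.6, 1.0, 9.1]
eef_pos: [0.5375, 0.0939, 0.1935]
ft_force: [-3.2, -0.6, 11.8]
```

The force has passed the 10 N spring maximum and z has stopped changing, so the plunger is on its stop. I'll let it settle, verify and hand in.

```bash
python3 -m inch '[0,0,-0.3,0,0,0,0, 0,0,-0.3,0,0,0,0,0,0,-0.3,0,0,0,0,0,0,-0.3,0,0,0,0,0,0,-0.3,0,0,0,0,0,0,-0.3,0,0,0,0]'; python3 - <<'E'
from h import *
o=bot.get_obs();print(o["ft_force"],o["eef_pos"],o["grasp_force"])
if 9<o["ft_force"][2]<40: print(bot.job_done())
E
```

```text
clock: 11.3
eef_pos: [0.5375, 0.0939, 0.1935]
tool_rot: [0.95, 0.313, 0.001, 0.0]
ft_force: [-2.9, -0.8, 12.1]
grip_width: 0.0234
grasp_force: 61.5
[-2.87385613 -0.77296069 12.14576088] [0.53748325 0.0938739  0.19351627] 61.47300481796265
the job is handed in; nothing more can be done
None
```

I handed the job in at 11.3 s with the lock pin upright through the guard hole, still gripped at about 61 N and holding the plunger on its stop at about 13 N, though the hand-in returned no verdict.

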